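# Feed one gauge thread cap and slide it to the green spot

## Robot

A 6-joint arm with a two-finger parallel gripper is mounted at the origin on the work surface. World frame = base frame: x ahead of the robot, y to its left, z up, the work surface at z = 0. Lengths are in m, angles in degrees, forces in N, time in s.
With the tool pointing down it reaches from about 0.3 to 0.75 m from the base axis. Payload 8.5 kg.
Tool frame: the origin (TCP) lies between the finger pads; the fingertips stand env.finger_overhang ahead of it and the grasp point (between the pads) lies 2 mm behind it (env.finger_overhang is the distance from the TCP to the fingertips, in m); z points along the fingers, y is the line along which they close (so a half turn about z gives the same grasp; the last joint's range is limited). The gripper opens to 85 mm and grips with 20 to 120 N. Pads are 22 mm wide; open, the fingers measure 114 mm over their backs; the gripper's body (76 mm by 85 mm) begins 54 mm behind the grasp point. The pads swing forward as they close: fully open they stand 13 mm farther back than shut.
Start: joints at [-82.237, 21.807, 74.336, -0, 83.858, -12.336], TCP at [0.189, -0.516, 0.248] pointing down, gripper open.
Joint ranges: [-178.18, 178.18], [-50.72, 133.34], [12.68, 142.11], [-81.47, 261.47], [9.98, 163.14], [-165.26, 165.26]. Speed limits (degrees/s): [136.94, 136.94, 180, 180, 180, 180].

## Interface

Orientations are given as a 3x3 rotation matrix whose columns are the frame's x, y, z axes.
In Python, from rig import env gives the robot as it stands. The module is installed in compiled form; this text tells all that it offers.
- The arm moves only by the tool jog_arm, never from a script. Its arguments are lists of equal length, an entry for each row: "hand": the finger opening in m, from 0 to 0.0854; "travel": the shift along the world's x, y, z in m, a list of three; "yaw": the turn about the world's z in rad. A call has exactly 5 rows; each row shifts and turns the commanded pose from where the row before left it; what a row does not reach is not made up. A row lasts 1/8 s, in which the tool goes at most 62.5 mm and 10.7 degrees, less where a joint would pass 70% of its speed; a pose out of reach is approached as far as the arm can. A call is refused whole if a number of a shift passes 0.0625 or a number of a turn 0.188, either way. A call with a gripper value outside its range is refused whole. The fingers move at their own pace and stop on an object; "grip_force" is the grip in N (left out, the last holds). Time passes only in rows, so rows that do not move let the fingers close, or fill a call up. It gives the time, the measured TCP pose, the force, the opening and the grip force at its end, in the units of the state.
- env.observe(): the state, without advancing time (a new reading comes with each control period).
- env.get_image(name): name is "scene" or "top" or "wrist"; returns the picture (480x640x3 uint8, red, green, blue); there is no depth.
- env.calibration(name): a dict with "fx", "fy", "cx", "cy" (pixels), "position" and "rotation" of the camera in the world; the wrist camera has in their place "hand_eye" (4x4, takes a point from camera to tool coordinates, whose origin is the TCP and whose axes are the flange's). Camera axes: x right, y down, z forward; pixel columns grow to the right and rows downward; lengths in m; the calibration is good to about 2 mm. The wrist camera is an equidistant fisheye: a pixel r from the principal point sees the ray r / f radians off the axis. A picture is of the moment at which its call begins: read the wrist's pose just before it. calibration takes no time and is no camera call.
- env.close_job(): hands the job in; it is judged then, once.
The state is a dict: "time_s": time; "q": joint angles; "qvel": joint speeds; "joint_efforts": joint torques, N m; "position": TCP position; "tool_rot": TCP orientation; "ft_force": force on the tool from outside, world axes, zero at the start; "wrist_torque": the same for the moment, N m; "grip_width": finger opening in m; "gripper_force": force on a finger pad.
Only numpy, scipy, OpenCV 4.12 (cv2) and the standard library are available. Lean on these libraries where they do the work, as an engineer would, in place of code of your own. Each camera call takes 0.05 s, during which the arm holds its last target. There are 200 camera calls.

## Task

Press the yellow plunger of the cap feeder all the way down once and let it come back up, so that a single red thread cap comes out of the slot. Then gently nudge that cap across the table with the fingers until it lies wholly on the round green spot: do not pinch it, do not lift it, let no second cap out, and leave the gauge, the jar and the wrench where they are.

Things in the scene. Friction and masses are not known exactly. Their poses are not given: they have to be found in the camera images.
- feeder: Cap feeder fixed to the table: blue housing 44 mm wide, 46 high (x -107 to -16 mm; foot 70 wide, back to x -116), then a clear covered magazine 39 wide, 48 high, with three stacked red caps. Origin on the table under the magazine's axis; z up; caps leave along +x by a 15 mm high slot in its front face (x 19.5 mm). A pusher bar comes out to x 55 mm at full press and goes back as the plunger rises.
- plunger (a joint): Yellow plunger's travel (m): 0 up, 0.024 fully down (press straight down). Spring: 2 N to start, 7 N at the bottom, plus 35 N per m/s; it rises by itself when let go. One full press pushes out the lowest cap, its centre then about 71 mm ahead (+x) of the feeder's origin (farther if pressed fast); another press would eject another cap.
- plunger_top (a point): Centre of the top of the plunger's round yellow knob, 36 mm across and 12 mm thick, 86 mm above the table at rest (62 mm when pressed), 65 mm behind (-x of) the feeder's origin.
- cap1: The lowest red plastic thread cap, the one that comes out first: a solid disc 30 mm across, 12 mm high, 10 to 17 g. Origin at the centre of its underside, z up. At the start it lies on the table in the magazine.
- cap2: The second red cap, same size, resting on cap1 in the magazine (origin 12 mm above the table); it drops to the table inside the magazine after the press and must stay in there. One more lies on it.
- spot: Flat green round spot on the table, 66 mm across, no height that matters; origin at its centre. It lies ahead and to one side of the feeder, 12 to 15 cm to its left or its right.
- gauge: Pressure gauge lying dial up, steel case 63 mm across, 33 mm high, with a brass stem reaching to 59 mm from its centre along its -y; origin at the centre of its underside. Lies on the side of the feeder opposite the spot. Not to be moved.
- jar: Amber jar with black lid, 48 mm across, 62 mm high, standing beside the feeder's housing; origin at the centre of its underside. Not to be moved.
- wrench: Steel wrench 160 mm long lying flat beyond the feeder, along its own x; origin near its middle on the table. Not to be moved.
There are look-alikes about, which are no part of the job. There is more than one size of the feeder; the job needs the largest.

How it is judged (in metres and radians):
On the way, in this order (a step that is already met when the one before it is completed fails the run):
1. the plunger is pressed down (20 mm or more of its 24 mm) (value of joint plunger above 0.02 m), for 0.02 s.
2. the plunger is back up and the first cap lies outside the slot, off the spot (value of joint plunger below 0.003 m and x of cap1 in the frame of feeder above 0.04 m and horizontal distance between cap1 and spot above 0.03 m), for 0.1 s.
At the end, for the whole second after the job is handed in: The first cap lies flat and at rest on the table, its centre within 18.5 mm of the spot's centre (wholly on the spot), the plunger is up (within 3 mm), the second cap is still in the magazine, and the gauge, jar and wrench are within 15 mm of where they stood (horizontal distance between cap1 and spot below 0.0185 m and height (world z) of cap1 below 0.003 m and angle between cap1's own z axis and vertical below 0.12 rad and linear speed of cap1 below 0.01 m/s and x of cap2 in the frame of feeder below 0.01 m and value of joint plunger below 0.003 m and distance of each of gauge, jar, wrench from where it was at the start of the episode below 0.015 m); the robot touches nothing.
It fails at once if a second cap comes out of the feeder (x of cap2 in the frame of feeder above 0.02 m).
It fails at once if the first cap is lifted off the table (12 mm or more) (height (world z) of cap1 above 0.012 m).
It fails at once if the first cap is pinched or pressed hard (over 15 N) (contact force between the fingers and cap1 above 15 N).
It fails at once if the gauge, the jar or the wrench is moved more than 15 mm (distance of any of gauge, jar, wrench from where it was at the start of the episode above 0.015 m).
It also fails if it takes over 45 s, if anything falls off the work surface, if the arm or the gripper's body presses on something with over 40 N, if the wrist force passes 120 N, or if a joint passes its speed limit or range.

## Working session

There is one attempt and no reset: what is moved stays moved. The work goes in short steps, Python scripts to look and compute and a tool call to move; the robot and the scene stay as the last step left them, time stands still between calls to the robot, and variables do not carry over. Pictures are saved under pics/ and viewed, at most 10 in all, crops included, and the job is handed in when it is done.

Besides the shell and the picture viewer there is one more tool, called after ">>>" as name(argument=value, ...) on one line, values as JSON. jog_arm: Moves the arm, as the interface text tells. Its arguments: {"type":"object","properties":{"hand":{"type":"array"},"travel":{"type":"array"},"yaw":{"type":"array"},"grip_force":{"type":"number"}},"required":["hand","travel","yaw"]}

```bash
mkdir -p pics; python3 - <<'E'
from rig import env
import cv2,numpy as np
s=env.observe();print(s['time_s'],s['position'],s['tool_rot'],s['grip_width'],env.finger_overhang)
for n in("top","scene"):
    cv2.imwrite(f"pics/{n}0.png",env.get_image(n)[:,:,::-1]);print(n,env.calibration(n))
E
```

```text
0.0 [ 0.18897399 -0.51622065  0.24772103] [[ 9.39100587e-01  3.43642339e-01 -1.76353832e-04]
 [ 3.43642223e-01 -9.39099529e-01  1.44813171e-03]
 [ 3.32025567e-04 -1.42054396e-03 -9.99998936e-01]] 0.08524636239659224 0.017
top {'fx': 522.2072775343215, 'fy': 522.2072775343215, 'cx': 316.3462709732652, 'cy': 240.09465936045072, 'position': array([0.54868074, 0.03553221, 0.75053656]), 'rotation': array([[-0.00847056, -0.99928503,  0.03684681],
       [-0.99953694,  0.00953816,  0.02889523],
       [-0.02922602, -0.03658499, -0.99890309]])}
scene {'fx': 541.1590334253102, 'fy': 541.1590334253102, 'cx': 314.9227714190377, 'cy': 240.61709496349127, 'position': array([1.18011238, 0.08410295, 0.62790021]), 'rotation': array([[-0.11035002,  0.69157039, -0.71383   ],
       [ 0.99388382,  0.07373218, -0.0822102 ],
       [-0.00422189, -0.71853599, -0.69547697]])}
```

View pics/top0.png

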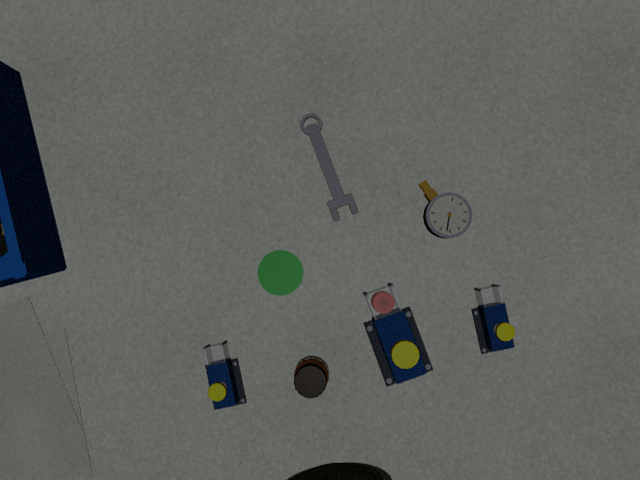

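View pics/scene0.png

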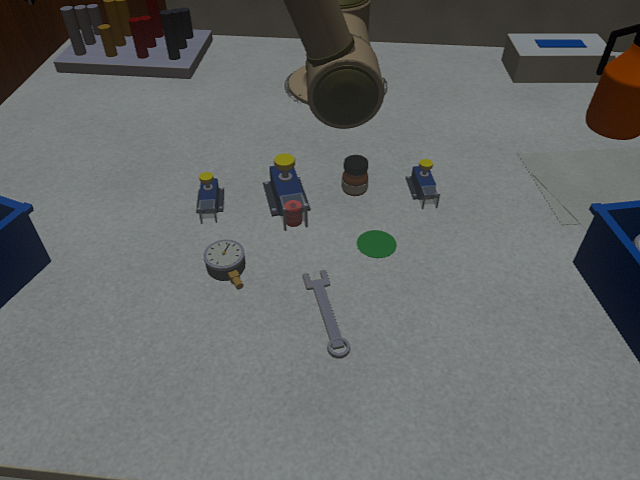

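The top view has image up = +x and left = +y. It shows the large feeder in the middle, with its knob at (406,354) and caps at (384,301). The spot is at (280,272), the jar at (312,378), the gauge at (448,215) and the wrench at (330,170). The small feeders at (220,385) and (493,325) are look-alikes. The scene view agrees. Next I measure.

```bash
cat >h.py <<'E'
import cv2,numpy as np
from rig import env
def ray(n,u,v):
    c=env.calibration(n);d=c['rotation']@np.array([(u-c['cx'])/c['fx'],(v-c['cy'])/c['fy'],1]);return c['position'],d
def onz(n,u,v,z):
    p,d=ray(n,u,v);return (p+d*(z-p[2])/d[2])
def blobs(img,lo,hi,minA=40):
    h=cv2.cvtColor(img,cv2.COLOR_BGR2HSV);m=cv2.inRange(h,np.array(lo),np.array(hi))
    k,l,st,ce=cv2.connectedComponentsWithStats(m)
    return [(ce[i].round(1),st[i]) for i in range(1,k) if st[i][4]>=minA]
Y=((22,120,80),(35,255,255));G=((45,100,40),(80,255,255));R=((0,90,60),(8,255,255))
E
python3 - <<'E'
from h import *
for n in("top","scene"):
    im=cv2.imread(f"pics/{n}0.png")
    for nm,c,z in(("Y",Y,.086),("G",G,0),("R",R,.036)):
        for ce,st in blobs(im,*c): print(n,nm,ce,st,onz(n,*ce,z).round(4))
for p,z in(((312,380),.062),((448,215),.033),((428,190),.01),((310,124),.005),((343,212),.005),((395,310),.048),((365,323),0),((388,385),0),((432,371),0),((408,309),0.01)): print(p,onz("top",*p,z).round(4))
E
```

```text
top Y [505.4 331.6] [497 323  18  18 263] [ 0.4562 -0.1812  0.086 ]
top Y [405.  354.6] [392 341  27  28 603] [ 0.428  -0.0556  0.086 ]
top Y [216.5 391.9] [208 383  18  19 254] [0.3819 0.183  0.086 ]
top G [279.9 272.3] [ 258  250   45   45 1588] [0.5305 0.1101 0.    ]
top R [382.8 302.2] [372 292  23  22 345] [ 0.4897 -0.0334  0.036 ]
scene Y [284.  159.3] [274 153  21  13 197] [ 0.4314 -0.0544  0.086 ]
scene Y [425.8 162.5] [420 159  13   8  85] [0.4154 0.1854 0.086 ]
scene Y [205.9 175.7] [199 172  14   8  90] [ 0.4903 -0.1753  0.086 ]
scene G [376.2 243.8] [357 230  39  28 843] [0.5324 0.1117 0.    ]
scene R [138.8  18.3] [128  16  23   6  81] [-0.2473 -0.5628  0.036 ]
scene R [292.7 205.3] [285 200  16  12 109] [ 0.4914 -0.0326  0.036 ]
(312, 380) [0.3911 0.0627 0.062 ]
(448, 215) [ 0.6078 -0.1242  0.033 ]
(428, 190) [ 0.6455 -0.1018  0.01  ]
(310, 124) [0.7437 0.0648 0.005 ]
(343, 212) [0.616  0.0186 0.005 ]
(395, 310) [ 0.4803 -0.0483  0.048 ]
(365, 323) [ 0.4574 -0.0112  0.    ]
(388, 385) [ 0.3697 -0.0427  0.    ]
(432, 371) [ 0.3892 -0.1051  0.    ]
(408, 309) [ 0.4778 -0.0711  0.01  ]
```

Checks: the knob is 65 mm behind the magazine axis, as specified. Feeder yaw is about 20°, with its origin at about (0.490,-0.033), and the spot is at (0.531,0.111). The cap should come out at about (0.557,-0.009). I'll move above the knob with the fingers shut, turning to the pushing yaw on the way.

>>> jog_arm(hand=[0,0,0,0,0], travel=[[0.024,0.046,-0.01],[0.024,0.046,-0.01],[0.024,0.046,-0.01],[0.024,0.046,-0.01],[0.024,0.046,-0.01]], yaw=[0.143,0.143,0.143,0.143,0.143])

```text
time_s: 0.72
position: [0.3094, -0.2849, 0.1979]
tool_rot: [[0.48, 0.877, -0.0], [0.877, -0.48, 0.0], [0.0, -0.0, -1.0]]
ft_force: [2.0, -0.1, 0.0]
grip_width: 0.0001
gripper_force: 0.0
```

>>> jog_arm(hand=[0,0,0,0,0], travel=[[0.024,0.046,-0.01],[0.024,0.046,-0.01],[0.024,0.046,-0.01],[0.024,0.046,-0.01],[0.024,0.046,-0.01]], yaw=[0.143,0.143,0.143,0.143,0.143])

```text
time_s: 1.35
position: [0.4295, -0.0549, 0.148]
tool_rot: [[-0.213, 0.977, 0.0], [0.977, 0.213, -0.0], [-0.0, -0.0, -1.0]]
ft_force: [1.8, -0.6, -0.3]
grip_width: 0.0003
gripper_force: 0.0
```

>>> jog_arm(hand=[0,0,0,0,0], travel=[[0,0,0],[0,0,0],[0,0,0],[0,0,0],[0,0,0]], yaw=[0,0,0,0,0])

```text
time_s: 1.98
position: [0.4289, -0.057, 0.1484]
tool_rot: [[-0.207, 0.978, 0.0], [0.978, 0.207, -0.0], [-0.0, 0.0, -1.0]]
ft_force: [-0.3, -0.4, 0.1]
grip_width: -0.0005
gripper_force: 0.0
```

```bash
cat >>h.py <<'E'
def wpt(s,u,v,z):
    c=env.calibration("wrist");a=np.array([u-c['cx'],v-c['cy']]);r=np.hypot(*a);t=r/c['fx']
    d=np.array([*(a/r*np.sin(t)),np.cos(t)]);H=c['hand_eye'];R=s['tool_rot']
    d=R@H[:3,:3]@d;p=R@H[:3,3]+s['position'];return p+d*(z-p[2])/d[2]
E
python3 - <<'E'
from h import *
s=env.observe();im=env.get_image("wrist")[:,:,::-1].copy();cv2.imwrite("pics/w1.png",im)
for nm,c,z in(("Y",Y,.086),("G",G,0),("R",R,.036)):
    for ce,st in blobs(im,*c,100): print(nm,ce,st,wpt(s,*ce,z).round(4))
E
```

```text
Y [321.3 265.3] [ 289  237   65   56 2932] [ 0.4273 -0.053   0.086 ]
G [492.3  55.5] [ 456   16   74   80 4485] [0.5289 0.1101 0.    ]
R [415.1 228.9] [ 394  209   43   42 1146] [ 0.488  -0.0327  0.036 ]
```

View pics/w1.png

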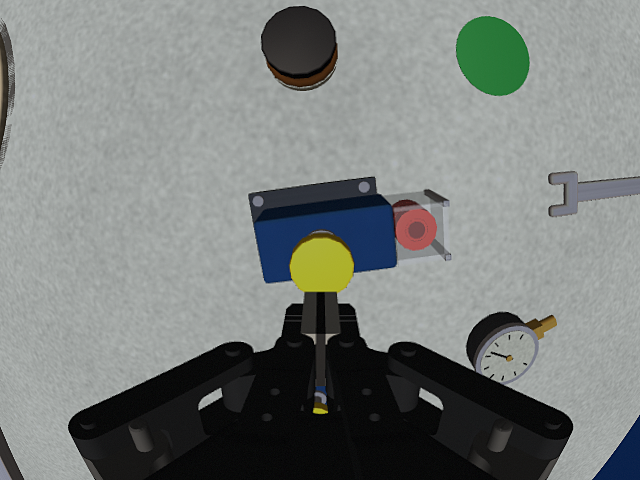

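The wrist view shows the knob at (321,265), directly ahead of the shut fingertips, and the spot, caps, jar, wrench and gauge all agree with the top view. I'll press straight down at about 40 mm/s.

>>> jog_arm(hand=[0,0,0,0,0], travel=[[0,0.001,-0.018],[0,0,-0.016],[0,0,-0.004],[0,0,-0.004],[0,0,-0.004]], yaw=[0,0,0,0,0])

```text
time_s: 2.65
position: [0.4292, -0.0556, 0.1025]
tool_rot: [[-0.208, 0.978, 0.001], [0.978, 0.208, -0.0], [-0.001, 0.001, -1.0]]
ft_force: [-0.2, -0.5, 3.4]
grip_width: 0.0001
gripper_force: 1.4
```

>>> jog_arm(hand=[0,0,0,0,0], travel=[[0,0,-0.005],[0,0,-0.005],[0,0,-0.005],[0,0,-0.005],[0,0,-0.004]], yaw=[0,0,0,0,0])

```text
time_s: 3.28
position: [0.4293, -0.0556, 0.0787]
tool_rot: [[-0.209, 0.978, 0.001], [0.978, 0.209, -0.001], [-0.001, 0.001, -1.0]]
ft_force: [-3.6, 1.3, 30.0]
grip_width: 0.0002
gripper_force: 15.5
```

>>> jog_arm(hand=[0,0,0,0,0], travel=[[0,0,0],[0,0,0],[0,0,0],[0,0,0],[0,0,0]], yaw=[0,0,0,0,0])

```text
time_s: 3.9
position: [0.4293, -0.0556, 0.079]
tool_rot: [[-0.209, 0.978, 0.001], [0.978, 0.209, -0.001], [-0.001, 0.001, -1.0]]
ft_force: [-2.6, -0.6, 10.5]
grip_width: 0.0004
gripper_force: 5.4
```

Full press: it met the bottom stop at TCP z = 0.079. I'll rise now, then look.

>>> jog_arm(hand=[0,0,0,0,0], travel=[[0,0,0.006],[0,0,0.008],[0,0,0.012],[0,0,0.025],[0,0,0.025]], yaw=[0,0,0,0,0])

```text
time_s: 4.53
position: [0.4287, -0.0553, 0.1555]
tool_rot: [[-0.209, 0.978, -0.0], [0.978, 0.209, 0.0], [0.0, -0.0, -1.0]]
ft_force: [-0.6, 0.6, -0.3]
grip_width: -0.0001
gripper_force: 0.0
```

```bash
python3 - <<'E'
from h import *
s=env.observe();im=env.get_image("wrist")[:,:,::-1].copy();t=env.get_image("top")[:,:,::-1].copy()
sc=env.get_image("scene")[:,:,::-1].copy()
cv2.imwrite("pics/top2.png",t);cv2.imwrite("pics/sc2.png",sc)
v=np.hstack([im[:,200:600],t[130:430,200:500].repeat(1,0)[:300].copy() if 0 else cv2.resize(t[150:420,220:445],(400,480))]);cv2.imwrite("pics/c2.png",v[:, :800])
print(s['position'])
for ce,st in blobs(im,*R,100): print("w",ce,st,wpt(s,*ce,.012).round(4),wpt(s,*ce,.024).round(4))
for n,i in(("top",t),("scene",sc)):
  for nm,c,z in(("Y",Y,.086),("R",R,.012)):
    for ce,st in blobs(i,*c): print(n,nm,ce,st,onz(n,*ce,z).round(4))
E
```

```text
[ 0.42874701 -0.05534418  0.15545062]
w [489.6 210.3] [472 193  35  36 952] [ 0.5546 -0.0087  0.012 ] [ 0.5483 -0.0076  0.024 ]
w [408.2 226.1] [391 209  36  36 862] [ 0.4916 -0.0361  0.012 ] [ 0.4881 -0.0337  0.024 ]
top Y [505.4 331.6] [497 323  18  18 264] [ 0.4562 -0.1812  0.086 ]
top Y [396.6 350.6] [392 341  11  21 132] [ 0.4331 -0.0451  0.086 ]
top Y [216.5 391.9] [208 383  18  19 255] [0.3819 0.183  0.086 ]
top R [364.  253.4] [354 244  21  20 343] [ 0.5565 -0.0102  0.012 ]
top R [382.4 302.4] [372 292  22  22 331] [ 0.4875 -0.0352  0.012 ]
scene Y [283.9 159.3] [274 153  21  13 196] [ 0.4314 -0.0546  0.086 ]
scene Y [426.  162.5] [420 159  13   8  85] [0.4154 0.1857 0.086 ]
scene Y [205.8 175.7] [199 172  14   8  91] [ 0.4903 -0.1755  0.086 ]
scene R [138.6  18.2] [128  16  23   6  80] [-0.3058 -0.5898  0.012 ]
scene R [293.  210.6] [285 205  17  11 116] [ 0.4775 -0.0348  0.012 ]
scene R [302.  244.5] [294 238  18  14 175] [ 0.5592 -0.0086  0.012 ]
```

View pics/c2.png

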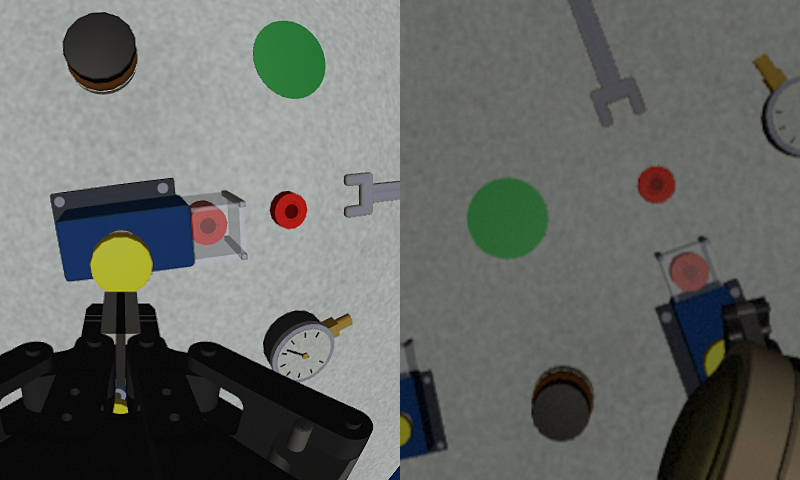

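The cap came out alone and lies at about (0.556,-0.010), and the other caps stay in the magazine. The plunger is back up. The cap is 123 mm from the spot, and tool x already points along the push direction (-0.214,0.977). I'll go behind the cap with a 20 mm gap so the two fingers cradle it.

>>> jog_arm(hand=[0.02,0.02,0.02,0.02,0.02], travel=[[0.0275,0,0],[0.0275,0,0],[0.0275,0,0],[0.0275,0,0],[0.0275,0.001,0]], yaw=[0,0,0,0,0])

```text
time_s: 5.3
position: [0.5669, -0.0543, 0.153]
tool_rot: [[-0.208, 0.978, -0.002], [0.978, 0.208, 0.001], [0.001, -0.002, -1.0]]
ft_force: [-0.2, -0.4, 0.8]
grip_width: 0.0201
gripper_force: 0.0
```

>>> jog_arm(hand=[0.02,0.02,0.02,0.02,0.02], travel=[[0,0,0],[0,0,0],[0,0,-0.03],[0,0,-0.03],[0,0,0]], yaw=[0,0,0,0,0])

```text
time_s: 5.92
position: [0.5648, -0.0542, 0.0928]
tool_rot: [[-0.208, 0.978, -0.005], [0.978, 0.208, 0.001], [0.002, -0.004, -1.0]]
ft_force: [0.4, 0.4, 0.2]
grip_width: 0.0201
gripper_force: 0.0
```

```bash
python3 - <<'E'
from h import *
s=env.observe();im=env.get_image("wrist")[:,:,::-1].copy();cv2.imwrite("pics/w3.png",im)
print(s['position'],s['grip_width'])
for nm,c,z in(("G",G,0),("R",R,.012)):
  for ce,st in blobs(im,*c,100): print(nm,ce,st,wpt(s,*ce,z).round(4))
E
```

```text
[ 0.56478285 -0.05420426  0.09275921] 0.020123061108161727
G [324.1  12.4] [ 272    0  104   31 2357] [0.5346 0.0905 0.    ]
R [325.1 183.1] [ 299  157   53   53 2148] [ 0.5562 -0.0087  0.012 ]
R [193.7 205.6] [ 172  180   45   52 1466] [ 0.4834 -0.0365  0.012 ]
```

View pics/w3.png

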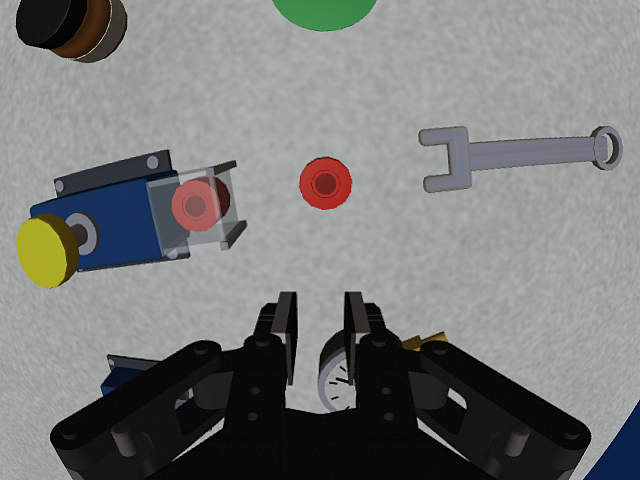

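The wrist view shows the cap at (325,183), centred between the pads, with the wrench well to the right and the gauge behind. I'll lower to about 4 mm above the table.

>>> jog_arm(hand=[0.02,0.02,0.02,0.02,0.02], travel=[[0,0,-0.025],[0,0,-0.025],[0,0,-0.018],[0,0,-0.006],[0,0,0]], yaw=[0,0,0,0,0])

```text
time_s: 6.6
position: [0.5669, -0.0547, 0.0213]
tool_rot: [[-0.208, 0.978, 0.001], [0.978, 0.208, -0.0], [-0.001, 0.001, -1.0]]
ft_force: [-0.2, 0.7, 0.6]
grip_width: 0.0199
gripper_force: 0.0
```

>>> jog_arm(hand=[0.02,0.02,0.02,0.02,0.02], travel=[[0,0,0],[-0.001,0.005,0],[-0.001,0.005,0],[-0.001,0.005,0],[-0.001,0.005,0]], yaw=[0,0,0,0,0])

```text
time_s: 7.22
position: [0.5624, -0.034, 0.0203]
tool_rot: [[-0.209, 0.978, -0.0], [0.978, 0.209, 0.0], [0.0, -0.0, -1.0]]
ft_force: [0.6, -0.2, 0.3]
grip_width: 0.0198
gripper_force: 0.0
```

```bash
python3 - <<'E'
from h import *
s=env.observe();im=env.get_image("wrist")[:,:,::-1].copy()
print(s['time_s'],s['position'],s['grip_width'],s['ft_force'])
for ce,st in blobs(im,*R,100):
  p=wpt(s,*ce,.012);print(ce,st,p.round(4),(s['tool_rot'].T@(p-s['position'])).round(4))
E
```

```text
7.225 [ 0.56238711 -0.03401889  0.02032233] 0.019800047492287542 [ 0.5896554  -0.23603667  0.30834049]
[321.6 259.6] [ 284  224   77   73 4322] [ 0.5561 -0.0082  0.012 ] [ 0.0265 -0.0008  0.0083]
[160.7 291.7] [147 266  26  54 767] [ 0.493  -0.0368  0.012 ] [ 0.0117 -0.0684  0.0083]
[130.1 298. ] [ 108  269   51   57 1409] [ 0.4782 -0.0438  0.012 ] [ 0.008  -0.0844  0.0083]
```

The cap is 26 mm ahead of the TCP and within 1 mm sideways, so contact comes in about 4 mm. I'll push at 40 mm/s for 100 mm and then measure.

>>> jog_arm(hand=[0.02,0.02,0.02,0.02,0.02], travel=[[-0.001,0.004,0],[-0.001,0.004,0],[-0.001,0.004,0],[-0.001,0.005,0],[-0.0012,0.005,0]], yaw=[0,0,0,0,0])

```text
time_s: 7.9
position: [0.5572, -0.0121, 0.0203]
tool_rot: [[-0.208, 0.978, 0.0], [0.978, 0.208, 0.0], [0.0, 0.0, -1.0]]
ft_force: [0.2, 0.5, -0.0]
grip_width: 0.02
gripper_force: 0.0
```

>>> jog_arm(hand=[0.02,0.02,0.02,0.02,0.02], travel=[[-0.0011,0.005,0],[-0.0011,0.005,0],[-0.0011,0.005,0],[-0.0011,0.005,0],[-0.0011,0.005,0]], yaw=[0,0,0,0,0])

```text
time_s: 8.52
position: [0.5517, 0.0128, 0.0203]
tool_rot: [[-0.208, 0.978, 0.0], [0.978, 0.208, 0.0], [0.0, 0.0, -1.0]]
ft_force: [0.7, -0.5, 1.4]
grip_width: 0.0197
gripper_force: 0.0
```

```bash
cat >m.py <<'E'
from h import *
s=env.observe();im=env.get_image("wrist")[:,:,::-1].copy();t=env.get_image("top")[:,:,::-1].copy();sc=env.get_image("scene")[:,:,::-1].copy()
cv2.imwrite("pics/mw.png",im);cv2.imwrite("pics/mt.png",t);cv2.imwrite("pics/ms.png",sc)
print(s['time_s'],s['position'],s['grip_width'],s['ft_force'])
for n,i in(("w",im),("top",t),("scene",sc)):
 for nm,c,z in(("G",G,0),("R",R,.012),("Y",Y,.086)):
  for ce,st in blobs(i,*c,60):
   p=wpt(s,*ce,z) if n=="w" else onz(n,*ce,z);print(n,nm,ce,st,p.round(4),(s['tool_rot'].T@(p-s['position'])).round(4))
E
python3 m.py
```

```text
8.525 [0.55173918 0.01284559 0.02032163] 0.01969001009784158 [ 0.65947901 -0.50777107  1.40866248]
w G [321.8  70.8] [  238     0   169   149 20506] [0.5306 0.109  0.    ] [ 0.0985 -0.0006  0.0203]
w R [320.1 268.3] [ 283  233   76   72 4217] [0.5456 0.0351 0.012 ] [ 0.023  -0.0013  0.0083]
w R [162.5 350.2] [146 346  37  10  76] [ 0.4839 -0.0199  0.012 ] [-0.0179 -0.0732  0.0083]
w R [144.2 366. ] [134 355  23  23 170] [ 0.4741 -0.0325  0.012 ] [-0.0282 -0.0854  0.0083]
w R [184.7 396.7] [176 388  17  18 142] [ 0.4953 -0.0452  0.012 ] [-0.045  -0.0673  0.0083]
w Y [  7.6 469.7] [  0 451  23  29 358] [ 0.4383 -0.0495  0.086 ] [-0.0374 -0.1239 -0.0657]
top G [270.4 271.8] [258 250  24  45 790] [0.5313 0.1238 0.    ] [0.1128 0.0032 0.0203]
top R [381.5 309.6] [373 306  18   8  82] [ 0.4774 -0.0338  0.012 ] [-0.0301 -0.0824  0.0083]
top Y [505.3 331.6] [497 323  18  18 265] [ 0.4562 -0.1811  0.086 ] [-0.1697 -0.1338 -0.0657]
top Y [216.6 391.8] [208 383  18  19 257] [0.382  0.1829 0.086 ] [ 0.2017 -0.1306 -0.0657]
scene G [376.1 243.7] [357 230  39  28 842] [0.5322 0.1115 0.    ] [0.1006 0.0015 0.0203]
scene R [138.8  18.3] [128  16  23   6  84] [-0.3052 -0.589   0.012 ] [-0.41   -0.9636  0.0083]
scene R [292.9 210.5] [285 205  17  12 130] [ 0.4773 -0.035   0.012 ] [-0.0313 -0.0828  0.0083]
scene R [331.2 242.5] [324 236  15  13 135] [0.5495 0.0382 0.012 ] [0.0252 0.0031 0.0083]
scene Y [282.2 159.4] [274 153  16  13 159] [ 0.432  -0.0574  0.086 ] [-0.0437 -0.1318 -0.0657]
scene Y [425.9 162.5] [420 159  13   8  86] [0.4154 0.1856 0.086 ] [ 0.1974 -0.0973 -0.0657]
scene Y [205.8 175.7] [199 172  14   8  91] [ 0.4903 -0.1755  0.086 ] [-0.1714 -0.0994 -0.0657]
```

The cap rides in the cradle, with 76 mm to go and the spot straight ahead. I'll continue.

>>> jog_arm(hand=[0.02,0.02,0.02,0.02,0.02], travel=[[-0.0011,0.005,0],[-0.0011,0.005,0],[-0.0011,0.005,0],[-0.0011,0.005,0],[-0.0011,0.005,0]], yaw=[0,0,0,0,0])

```text
time_s: 9.3
position: [0.5462, 0.0379, 0.0203]
tool_rot: [[-0.209, 0.978, -0.0], [0.978, 0.209, -0.0], [-0.0, -0.0, -1.0]]
ft_force: [0.5, -0.6, 0.5]
grip_width: 0.0199
gripper_force: 0.0
```

>>> jog_arm(hand=[0.02,0.02,0.02,0.02,0.02], travel=[[-0.0011,0.005,0],[-0.0011,0.005,0],[-0.0011,0.005,0],[-0.0011,0.005,0],[-0.0011,0.005,0]], yaw=[0,0,0,0,0])

```text
time_s: 9.93
position: [0.5407, 0.0629, 0.0203]
tool_rot: [[-0.208, 0.978, -0.0], [0.978, 0.208, 0.0], [0.0, -0.0, -1.0]]
ft_force: [-0.2, -0.2, 1.4]
grip_width: 0.0199
gripper_force: 0.1
```

>>> jog_arm(hand=[0.02,0.02,0.02,0.02,0.02], travel=[[-0.0011,0.005,0],[-0.0011,0.005,0],[-0.0008,0.004,0],[-0.0008,0.004,0],[-0.0006,0.003,0]], yaw=[0,0,0,0,0])

```text
time_s: 10.55
position: [0.5364, 0.0837, 0.0203]
tool_rot: [[-0.209, 0.978, 0.0], [0.978, 0.209, -0.0], [-0.0, 0.0, -1.0]]
ft_force: [0.1, 0.3, -0.2]
grip_width: 0.0201
gripper_force: 0.1
```

```bash
python3 m.py | grep -v Y
```

```text
10.55 [0.53637588 0.08374757 0.02033624] 0.020071570602797427 [ 0.0811649   0.26158295 -0.19607692]
w G [323.2 226.3] [  244   167   158   136 12685] [0.5287 0.1195 0.    ] [ 0.0366 -0.0001  0.0203]
w G [320.5 308.8] [296 297  49  21 687] [0.5353 0.083  0.    ] [-0.0005 -0.0012  0.0203]
w R [320.1 268.2] [ 283  233   75   71 4167] [0.5303 0.106  0.012 ] [ 0.023  -0.0013  0.0083]
top R [382.4 302.5] [372 292  22  22 326] [ 0.4873 -0.0352  0.012 ] [-0.1061 -0.0728  0.0083]
scene G [382.3 246.6] [361 231  35  27 439] [0.538  0.1219 0.    ] [0.037  0.0095 0.0203]
scene R [138.8  18.3] [128  16  23   6  82] [-0.3052 -0.589   0.012 ] [-0.4825 -0.9634  0.0083]
scene R [292.7 210.6] [285 205  17  11 113] [ 0.4776 -0.0353  0.012 ] [-0.1042 -0.0824  0.0083]
scene R [375.3 240.2] [368 233  14  13 109] [0.5365 0.1095 0.012 ] [0.0251 0.0055 0.0083]
```

The cap is at about (0.530,0.106) and the spot centre is at (0.530,0.110). I'll nudge 4 mm more, then back straight out and rise.

>>> jog_arm(hand=[0.02,0.02,0.02,0.02,0.02], travel=[[-0.0004,0.002,0],[-0.0004,0.002,0],[0,0,0],[0.001,-0.004,0],[0.004,-0.018,0]], yaw=[0,0,0,0,0])

```text
time_s: 11.32
position: [0.5407, 0.0652, 0.0203]
tool_rot: [[-0.21, 0.978, -0.0], [0.978, 0.21, 0.0], [0.0, -0.0, -1.0]]
ft_force: [0.2, -0.7, -0.0]
grip_width: 0.0202
gripper_force: 0.0
```

>>> jog_arm(hand=[0.02,0.02,0.02,0.02,0.02], travel=[[0.004,-0.018,0],[0,0,0.04],[0,0,0.06],[0,-0.06,0.03],[0,-0.06,0]], yaw=[0,0,0,0,0])

```text
time_s: 11.95
position: [0.5455, -0.0709, 0.151]
tool_rot: [[-0.209, 0.978, 0.005], [0.978, 0.209, -0.002], [-0.003, 0.005, -1.0]]
ft_force: [0.6, 0.0, 0.1]
grip_width: 0.0196
gripper_force: 0.0
```

>>> jog_arm(hand=[0.02,0.02,0.02,0.02,0.02], travel=[[0,-0.06,0],[0,-0.06,0],[0,0,0],[0,0,0],[0,0,0]], yaw=[0,0,0,0,0])

```text
time_s: 12.58
position: [0.5445, -0.1876, 0.1483]
tool_rot: [[-0.21, 0.978, -0.0], [0.978, 0.21, 0.0], [0.0, -0.0, -1.0]]
ft_force: [0.2, 0.8, 0.0]
grip_width: 0.0203
gripper_force: 0.0
```

```bash
python3 m.py; python3 -c "
import cv2,numpy as np
cv2.imwrite('pics/end.png',np.hstack([cv2.imread('pics/mt.png')[100:430,200:500],cv2.imread('pics/ms.png')[130:460,180:480]]))"
```

```text
12.575 [ 0.54453247 -0.18764307  0.1483243 ] 0.020324381257912895 [0.21463514 0.77635262 0.03301301]
w R [286.8  10.5] [266   0  44  23 625] [ 0.4861 -0.0322  0.012 ] [ 0.1642 -0.0246  0.1364]
w Y [159.8  11.4] [ 135    0   57   28 1218] [ 0.4291 -0.0632  0.086 ] [ 0.1458 -0.0868  0.0624]
w Y [179.3 228.4] [163 210  34  37 989] [ 0.4625 -0.1794  0.086 ] [ 0.0252 -0.0784  0.0623]
top G [279.7 272.1] [ 258  250   45   45 1225] [0.5308 0.1104 0.    ] [0.2942 0.049  0.1484]
top R [280.7 272.7] [271 263  20  20 321] [0.5302 0.1078 0.012 ] [0.2918 0.0479 0.1364]
top R [382.4 302.6] [372 292  22  22 336] [ 0.4872 -0.0352  0.012 ] [ 0.1611 -0.0241  0.1364]
top Y [504.  331.1] [497 323  16  18 217] [ 0.4569 -0.1795  0.086 ] [ 0.0264 -0.084   0.0623]
top Y [405.1 354.5] [392 341  27  28 607] [ 0.4282 -0.0557  0.086 ] [ 0.1534 -0.0861  0.0624]
top Y [216.5 391.8] [208 383  18  19 255] [0.382 0.183 0.086] [ 0.3965 -0.0813  0.0624]
scene G [376.6 245.3] [357 230  39  28 573] [0.5359 0.1125 0.    ] [0.2952 0.0545 0.1484]
scene R [293.1 210.6] [285 205  17  11 113] [ 0.4775 -0.0347  0.012 ] [ 0.1636 -0.0335  0.1364]
scene R [375.  238.7] [367 233  17  13 169] [0.533  0.1089 0.012 ] [0.2923 0.0509 0.1364]
scene Y [284.  159.3] [274 153  21  13 197] [ 0.4314 -0.0544  0.086 ] [ 0.154  -0.0827  0.0624]
scene Y [425.9 162.5] [420 159  13   8  86] [0.4154 0.1856 0.086 ] [ 0.392  -0.0481  0.0624]
scene Y [205.8 175.7] [199 172  14   8  91] [ 0.4903 -0.1755  0.086 ] [ 0.0232 -0.0505  0.0623]
```

View pics/end.png

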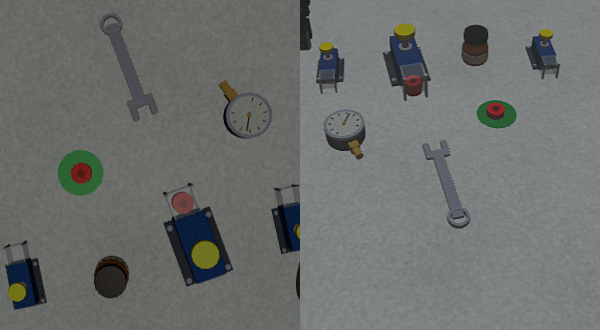

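The final crops show the cap at (80,172) in the left crop, within 3 mm of the spot's centre. The plunger is up, the other caps are still in the magazine, and the gauge, jar and wrench have not moved. I'll hand in.

```bash
python3 -c "
from rig import env
print(env.close_job())"
```

```text
the job is handed in; nothing more can be done
None
```

The job is handed in, with no verdict returned: after one full press, a single cap came out and was nudged to within about 3 mm of the green spot's centre, and the last pictures show the plunger up, the other caps in the magazine, and the gauge, jar and wrench where they stood.

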